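# Peel the top tray off a clinging stack and present it

### The job

The parting blade has been left standing in the top tray of a stack of clinging nested parts trays: slide it edgewise, fully home, into the slotted block and let go of it. Then peel the top tray off by its grip tab, raising that corner first while the opposite corner still rests on the tray below, without dragging or tipping the lower trays, and present it for loading: finish while holding it by the grip tab, still, level and clear above the rubber loading pad, about 15 cm up and centred on it. Leave the bearing races, micrometer and screwdriver alone.

Things in the scene. Friction and masses are not known exactly. Their poses are not given: they have to be found in the camera images.
- blade: parting blade, 120 g: steel plate 90 mm long (x), 4 mm thick (y); black handle along its top, 76 mm long (x), 14 mm thick (y), from 38 to 60 mm above the origin. Origin: middle of the lower edge; z up to the handle. At the start it stands edge down between 16 mm tall ribs on the top tray's floor, long side along the tray's x, leaning 5 degrees at most. Take the handle from above
- slot_block: aluminium block fixed to the table, 116 mm (x) by 50 mm (y), 40 mm tall, origin at the centre of its underside. In the middle of its top one slot, 98 mm long (x), 7 mm wide (y), mouth chamfered 2.5 mm, 30 mm deep (slot floor 10 mm above the origin). Fully home the blade's edge stands on the slot floor, the handle's underside 8 mm above the block
- top_tray: pressed-steel top tray, 160 g: 150 mm (x) by 120 mm (y), 32 mm tall, flat rim with downturned lip, grip tab at its (-x, -y) corner. Origin: centre of its underside, z up. Nested: underside 28 mm above the lower trays' origin. A hidden springy tab at the middle of each side makes it cling, about 1.5 N each, over the first 8 mm of lift
- grip_tab (a point): middle of the top edge of the grip tab, an upright plate 8 mm thick, 30 mm wide, 32 mm tall standing on the top tray's rim; this point lies at (-63, -48, 64) mm in the tray's axes and has the same axes. The plate's thickness runs along the diagonal between the tray's -x and -y (45 degrees), so grip it across that direction, from above
- tray_far (a point): underside of the top tray's rim at the corner opposite the grip tab, (67, 52, 29) mm in the tray's axes; the tray tilts about it while peeled. The corner counts as resting while this point is within 10 mm of point lower_far
- lower_far (a point): the point of the lower trays on which point tray_far rests at the start; 67 mm, 52 mm, 57 mm in the lower trays' axes
- lower_trays: the trays below the top one: two nested steel trays of the same outline, 57 mm to the top of their stacking lugs, 1.5 kg together, loose on the table. Origin: centre of the underside; same axes as the top tray. They must stay where they are
- loading_pad: black rubber loading pad lying fixed on the table, 170 mm (its x) by 140 mm (its y), 4 mm thick; origin at the centre of its underside. The top tray is to be held over its centre; either way round is fine
- micrometer: bystander: green micrometer, 61 x 130 x 16 mm, lying loose on the table; origin at the centre of its underside
- screwdriver: bystander: screwdriver with red handle, 30 x 209 x 31 mm, lying loose on the table; origin at the centre of its underside
- race_a: bystander: loose bearing race, 29 mm across, 10 mm tall, left rear; origin at the centre of its underside
- race_c: bystander: loose bearing race, 29 mm across, 10 mm tall, right rear; origin at the centre of its underside
Not all that is in view belongs to the job. What is shaped like the top_tray but green is not meant. What is shaped like the blade but blue is not meant.

How it is judged:
By the outcome, as a careful person would: the job done as asked, in the order asked, and still so for the second after the job is handed in, while the arm keeps its last pose, push and grip.
It also fails if it takes over 66 s, if anything falls off the work surface, if the arm or the gripper's body presses on something with over 40 N, if the wrist force passes 120 N, or if a joint passes its speed limit or range.

### The arm

A 6-joint arm with a two-finger parallel gripper is mounted at the origin on a cart in front of the work surface, level with it; the furniture and walls round the work are solid. World frame = base frame: x ahead of the robot, y to its left, z up, the work surface at z = 0. Lengths are in m, angles in rad, forces in N, time in s.
With the tool pointing down it reaches from about 0.275 to 0.775 m from the base axis. Payload 14.6 kg.
Tool frame: the origin (TCP) lies at the very end of the fingers, on their centre line; the grasp point (between the pads) lies bot.grasp_offset behind it (bot.grasp_offset is the distance from the TCP to the grasp point, in m); z points along the fingers, y is the line along which they close (so a half turn about z gives the same grasp; the last joint's range is limited). The gripper opens to 85 mm and grips with 20 to 120 N. Pads are 22 mm wide; open, the fingers measure 114 mm over their backs; the gripper's body (76 mm by 85 mm) begins 54 mm behind the grasp point. The pads swing forward as they close: fully open they stand 13 mm farther back than shut.
Start: joints at [-1.324, 0.263, -0.048, 1.259, 0, 1.415], TCP at [0.205, -0.483, 0.231] pointing down, gripper open.
Joint ranges: [-2.65, 2.65], [-0.89, 1.7], [-1.18, 1.37], [-2.13, 2.11], [-1.35, 1.29], [-3.14, 3.14]. Speed limits (rad/s): [1.89, 1.89, 2.57, 2.79, 3.14, 3.14].

### API

Orientations are given as a unit quaternion [x, y, z, w].
In Python, from plant import bot, read_camera gives the robot as it stands. The module is installed in compiled form; this text tells all that it offers.
- The arm moves only by the tool arm_command, never from a script. Its argument "targets" is a list of rows, each a list of 7 numbers: the turn, a rotation vector about the tool's x, y, z in rad, then the shift along the tool's x, y, z in m, then the finger opening in m, from 0 to 0.0854. A call has 1 to 8 rows; each row is the pose to reach, as a shift and turn from the pose commanded when the call began, along the tool's axes at that moment; what a row does not reach only later rows make up. A row lasts 1/8 s, in which the tool goes at most 62.5 mm and 10.7 degrees, less where a joint would pass 70% of its speed; a pose out of reach is approached as far as the arm can. A call with a gripper value outside its range is refused whole. The fingers move at their own pace and stop on an object; "squeeze" is the grip in N (left out, the last holds). Time passes only in rows, so rows that repeat a pose let the fingers close. It gives the time, the measured TCP pose, the force, the opening and the grip force at its end, in the units of the state.
- bot.state(): the state, without advancing time (a new reading comes with each control period).
- read_camera(name): name is "side" or "top"; returns a dict with "color" (400x640x3 uint8, red, green, blue), "z_map" (400x640 float32, m along the optical axis (not along the pixel's ray), 0 where there is no reading), "vertical_fov" (degrees; the focal length in pixels is half the picture's height over the tangent of half this angle, whatever the lens; pixels are square), "cx", "cy" (the principal point, pixels), "eye" and "rotation" of the camera in the world. Camera axes: x right, y up, looking along -z (the intrinsics and any distortion apply to the point x, -y, -z); pixel columns grow to the right and rows downward; lengths in m; the calibration is good to about 2 mm. A picture is of the moment at which its call begins.
- bot.job_done(): hands the job in; it is judged then, once.
The state is a dict: "time_s": time; "joints": joint angles; "joint_velocities": joint speeds; "effort": joint torques, N m; "eef_pos": TCP position; "tool_rot": TCP orientation; "wrist_force": force on the tool from outside, world axes, zero at the start; "wrist_torque": the same for the moment, N m; "opening": finger opening in m; "grasp_force": force on a finger pad.
Only numpy, scipy, OpenCV 4.12 (cv2) and the standard library are available. Lean on these libraries where they do the work, as an engineer would, in place of code of your own. Each camera call takes 0.05 s, during which the arm holds its last target. There are 200 camera calls.

## Working session

There is one attempt and no reset: what is moved stays moved. The work goes in short steps, Python scripts to look and compute and a tool call to move; the robot and the scene stay as the last step left them, time stands still between calls to the robot, and variables do not carry over. Pictures are saved under pics/ and viewed, at most 12 in all, crops included, and the job is handed in when it is done.

Besides the shell and the picture viewer there is one more tool, called after "Request:" as a command line: name --pt "numbers of a row" for each row, then --argument value for the rest. arm_command: Moves the arm, as the interface text tells. Its arguments: {"type":"object","properties":{"targets":{"type":"array"},"squeeze":{"type":"number"}},"required":["targets"]}

```bash
mkdir -p pics; cat > h.py <<'E'
import numpy as np, cv2
from plant import bot, read_camera
def grab(name,tag):
    c=read_camera(name); cv2.imwrite(f'pics/{tag}.png',cv2.cvtColor(c['color'],cv2.COLOR_RGB2BGR))
    np.savez(f'pics/{tag}.npz',**{k:np.array(v) for k,v in c.items()}); return c
def load(tag): return dict(np.load(f'pics/{tag}.npz',allow_pickle=True))
def pts(c):
    z=c['z_map']; f=200/np.tan(np.radians(float(c['vertical_fov']))/2)
    v,u=np.mgrid[0:400,0:640]
    P=np.stack([(u-c['cx'])/f*z,-(v-c['cy'])/f*z,-z],-1)
    R=np.array(c['rotation']); 
    return P@R.T+np.array(c['eye'])
E
python3 - <<'E'
from h import *
print({k:(v if np.size(v)<12 else 0) for k,v in bot.state().items()}, bot.grasp_offset)
for n in('top','side'):
    c=grab(n,n+'0'); print([(k,np.array(v).round(3).tolist()) for k,v in c.items() if k not in('color','z_map')])
E
```

```text
{'time_s': 0.0, 'joints': array([-1.32430715e+00,  2.63479366e-01, -4.89207741e-02,  1.25939972e+00,
       -2.75747970e-05,  1.41549154e+00]), 'joint_velocities': array([ 0.00015982,  0.00021364, -0.00019992,  0.0026982 , -0.00077033,
        0.00080537]), 'effort': array([ 2.83877183e-03, -6.37610149e+01,  3.84572446e+01,  1.36281329e-02,
       -4.23880272e-05, -8.64116885e-06]), 'eef_pos': array([ 0.20523029, -0.48292918,  0.23085361]), 'tool_rot': array([ 9.79887856e-01,  1.99548335e-01, -3.66417539e-05, -5.00616103e-04]), 'wrist_force': array([-0.07331929, -0.17389212,  0.27781672]), 'wrist_torque': array([-0.04934934, -0.06989744, -0.01722591]), 'grasp_force': 0.0, 'opening': 0.08576554112267132} 0.0187
[('vertical_fov', 53.389), ('cx', 314.893), ('cy', 203.757), ('eye', [0.456, 0.05, 1.204]), ('rotation', [0.021, -0.023, -0.707, 0.707])]
[('vertical_fov', 43.349), ('cx', 315.696), ('cy', 193.693), ('eye', [0.333, 1.275, 0.859]), ('rotation', [-0.036, 0.478, 0.875, -0.062])]
```

View pics/top0.png

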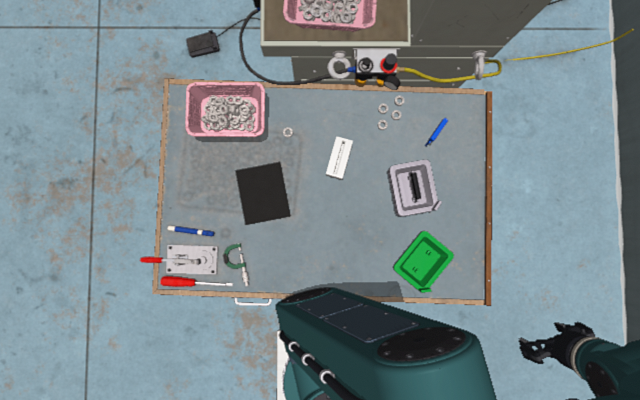

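View pics/side0.png

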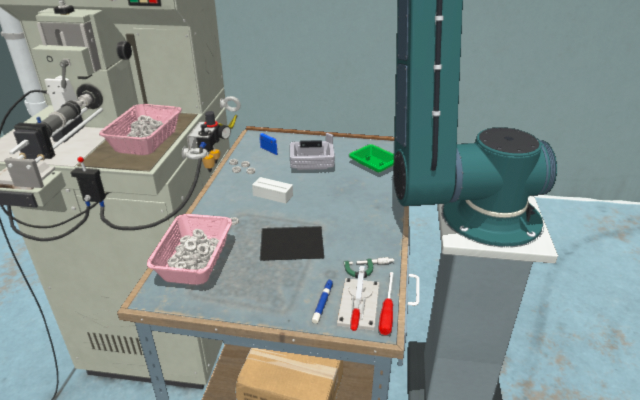

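Top view: the grey tray at (414,187) holds the black-handled blade at (415,187), with its grip tab near (436,206). The lookalikes are the green tray (423,260) and the blue blade (436,131). The slot block is at (340,157) and the pad at (263,193). I choose the grey tray and the black handle, and check that choice in a close crop.

```bash
python3 - <<'E'
from h import *
c=load('top0');d=load('side0')
A=cv2.resize(c['color'][120:240,320:460],None,fx=5,fy=5,interpolation=cv2.INTER_CUBIC)
cv2.imwrite('pics/crop0.png',cv2.cvtColor(A,cv2.COLOR_RGB2BGR)[:,:,:])
P=pts(c);Q=pts(d)
for n,X in(('top',P),('side',Q)):
    x,y,z=X[...,0],X[...,1],X[...,2]
    t=(abs(z)<.02)&(x>.3)&(x<.7)&(abs(y)<.3); print(n,'table z',np.median(z[t]))
def rect(tag,X,m):
    if m.sum()<8: print(tag,m.sum());return
    p=X[m]; r=cv2.minAreaRect((p[:,:2]*1000).astype(np.float32)); print(tag,m.sum(),np.round(r[0],1),np.round(r[1],1),round(r[2],1),'z',np.round(np.percentile(p[:,2],[5,50,95]),4))
for n,X,C in(('top',P,c['color']),('side',Q,d['color'])):
    z=X[...,2];br=C.max(-1).astype(int)
    box=lambda a,b,e,f:(X[...,0]>a)&(X[...,0]<b)&(X[...,1]>e)&(X[...,1]<f)
    rect(n+' block',X,box(.48,.68,-.08,.06)&(z>.034)&(z<.05))
    tr=box(.38,.62,-.33,-.1)
    rect(n+' tray rim',X,tr&(z>.05)&(z<.066))
    rect(n+' handle',X,tr&(z>.075)&(br<70))
    rect(n+' tab',X,tr&(z>.08)&(br>90))
    rect(n+' pad',X,box(.35,.65,.05,.3)&(br<60)&(z<.02))
E
```

```text
Traceback (most recent call last):
  File "h.py", line 12, in pts
    return P@R.T+np.array(c['eye'])
           ~^~~~
ValueError: matmul: Input operand 1 has a mismatch in its core dimension 0, with gufunc signature (n?,k),(k,m?)->(n?,m?) (size 4 is different from 3)
```

View pics/crop0.png

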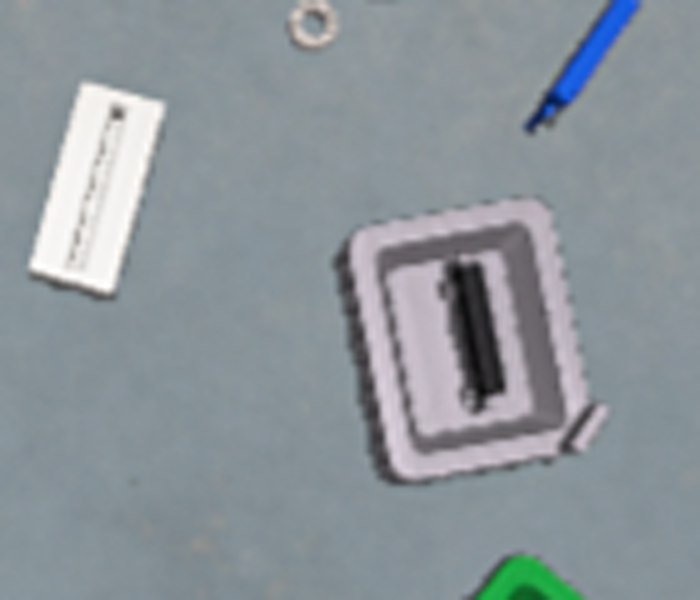

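The crop confirms it: a grey tray with a black handle standing in it, the tab at its lower-right corner, and the block with its slot upper left. The rotation is a quaternion, so I fix the helper.

```bash
sed -i "s/R=np.array(c\['rotation'\]); /R=Rotation.from_quat(c['rotation']).as_matrix()/; 1i from scipy.spatial.transform import Rotation" h.py
cat > m.py <<'E'
from h import *
def rect(tag,X,m):
    if m.sum()<8: print(tag,m.sum());return
    p=X[m]; r=cv2.minAreaRect((p[:,:2]*1000).astype(np.float32)); print(tag,m.sum(),np.round(r[0],1),np.round(r[1],1),round(r[2],1),'med',np.round(np.median(p,0),4),'z',np.round(np.percentile(p[:,2],[5,95]),4))
def box(X,a,b,e,f): return (X[...,0]>a)&(X[...,0]<b)&(X[...,1]>e)&(X[...,1]<f)
E
python3 - <<'E'
from m import *
c=load('top0');d=load('side0')
for n,C in(('top',c),('side',d)):
    X=pts(C);C=C['color'];z=X[...,2];br=C.max(-1).astype(int)
    t=(abs(z)<.02)&box(X,.3,.7,-.3,.3); print(n,'table z',np.median(z[t]))
    rect(n+' block',X,box(X,.48,.68,-.08,.06)&(z>.034)&(z<.05))
    tr=box(X,.36,.62,-.36,-.1)
    rect(n+' tray rim',X,tr&(z>.05)&(z<.066)&(br>110))
    rect(n+' handle',X,tr&(z>.075)&(br<70))
    rect(n+' tab',X,tr&(z>.08)&(br>90))
    rect(n+' pad',X,box(X,.3,.65,.05,.35)&(br<60)&(z<.02))
E
```

```text
top table z 0.0019345264561925202
top block 359 [647.  -18.1] [49.9 75.4] 74.5 med [ 0.6443 -0.0187  0.0417] z [0.0375 0.0454]
top tray rim 548 [ 564.6 -240.5] [129.3 120.8] 9.6 med [ 0.543  -0.2299  0.0613] z [0.0561 0.0647]
top handle 150 [ 556.3 -246.8] [118.5  29.8] 26.7 med [ 0.5746 -0.2353  0.0913] z [0.0788 0.0953]
top tab 40 [ 558.4 -255. ] [123.3  43.6] 41.5 med [ 0.5263 -0.2929  0.0927] z [0.087  0.0961]
top pad 2461 [500.  212.3] [175.9 308.8] 83.7 med [0.5595 0.2057 0.0057] z [0.0021 0.0095]
side table z 0.0006935877676307323
side block 248 [645.4 -17.6] [61.5 84.1] 77.5 med [ 0.6424 -0.0164  0.0395] z [0.0353 0.0427]
side tray rim 369 [ 564.1 -236.3] [134.5 132.4] 11.2 med [ 0.5423 -0.2238  0.0583] z [0.0514 0.0634]
side handle 105 [ 571.8 -233.5] [67.9 16.9] 8.8 med [ 0.5719 -0.2328  0.0832] z [0.0756 0.0912]
side tab 48 [ 552.  -253.8] [120.4  36.1] 43.7 med [ 0.5255 -0.29    0.0891] z [0.0805 0.0931]
side pad 1823 [496.7 218.9] [175.7 314.6] 82.6 med [0.5578 0.2141 0.0041] z [0.0011 0.0071]
```

```bash
cat >> m.py <<'E'
def cc(m):
    n,l,s,_=cv2.connectedComponentsWithStats(m.astype(np.uint8)); return l==1+np.argmax(s[1:,4])
E
python3 - <<'E'
from m import *
for n in('top','side'):
    C=load(n+'0');X=pts(C);C=C['color'];z=X[...,2]-(.0019 if n=='top' else .0007);br=C.max(-1).astype(int)
    rect(n+' block',X,cc(box(X,.48,.75,-.1,.08)&(z>.034)&(z<.05)))
    tr=box(X,.44,.7,-.36,-.15)&(C[...,1]<C[...,0]+25)
    rect(n+' tray rim',X,cc(tr&(z>.052)&(z<.066)&(br>110)))
    rect(n+' handle',X,cc(tr&(z>.07)&(br<80)&(X[...,1]>-.28)))
    rect(n+' tab',X,cc(tr&(z>.078)&(br>80)&(X[...,1]<-.27)))
    rect(n+' pad',X,cc(box(X,.44,.7,.05,.35)&(br<60)&(z<.02)))
E
```

```text
top block 581 [666.9 -23.6] [ 49.9 116.7] 74.3 med [ 0.6659 -0.0243  0.0418] z [0.0378 0.0454]
top tray rim 807 [ 574.9 -238.3] [149.8 120.5] 10.2 med [ 0.5808 -0.2321  0.0615] z [0.0573 0.0651]
top handle 160 [ 576.9 -237. ] [73.5 14.8] 11.9 med [ 0.5766 -0.2353  0.0912] z [0.0778 0.0952]
top tab 31 [ 521.7 -296.8] [ 7.1 29.1] 56.6 med [ 0.5209 -0.2959  0.0931] z [0.0891 0.0961]
top pad 2465 [562.4 204.4] [167.2 137.6] 10.8 med [0.5622 0.2037 0.0057] z [0.0021 0.0094]
side block 367 [662.8 -21.5] [ 61.5 119.6] 77.5 med [ 0.6633 -0.0199  0.0397] z [0.0355 0.0428]
side tray rim 344 [ 570.6 -235. ] [147.7 132.4] 11.2 med [ 0.5518 -0.2014  0.0589] z [0.0537 0.063 ]
side handle 129 [ 573.5 -233.3] [71.3 16.9] 8.8 med [ 0.5729 -0.2327  0.0816] z [0.0722 0.0911]
side tab 32 [ 517.5 -294.1] [13.9 25.9] 47.4 med [ 0.5179 -0.294   0.0872] z [0.0799 0.0921]
side pad 1819 [558.6 209. ] [164.3 141.4] 11.3 med [0.5583 0.214  0.0041] z [0.0011 0.0071]
```

```bash
cat > go.py <<'E'
import sys
from h import *
# usage: x y z(mm) toolx-angle(deg) ; prints turn and shift in current tool axes
s=bot.state(); x,y,z,a=map(float,sys.argv[1:5])
R0=Rotation.from_quat(s['tool_rot']); T=Rotation.from_euler('z',a,degrees=True)*Rotation.from_euler('x',180,degrees=True)
print('t',s['time_s'],'turn',(R0.inv()*T).as_rotvec().round(4),'shift',R0.inv().apply(np.array([x,y,z])/1000-s['eef_pos']).round(4),'pos',s['eef_pos'].round(4))
E
python3 go.py 575.5 -236 160 190.2
```

```text
t 0.1 turn [ 1.0000e-04 -1.4000e-03 -2.9178e+00] shift [ 0.4373 -0.0824  0.071 ] pos [ 0.2053 -0.4829  0.2309]
```

Request:
arm_command --pt "0 0 -1.4 0.25 -0.05 0.03 0.045" --pt "0 0 -1.4 0.437 -0.082 0.04 0.045" --pt "0 0 -1.4 0.437 -0.082 0.06 0.045" --pt "0 0 -1.4 0.437 -0.082 0.06 0.045" --pt "0 0 -1.4 0.437 -0.082 0.071 0.045" --pt "0 0 -1.4 0.437 -0.082 0.071 0.045" --pt "0 0 -1.4 0.437 -0.082 0.071 0.045" --pt "0 0 -1.4 0.437 -0.082 0.071 0.045"

```text
time_s: 1.1
eef_pos: [0.5774, -0.2342, 0.1586]
tool_rot: [0.618, 0.786, 0.0, -0.001]
wrist_force: [-1.3, -0.5, -0.1]
opening: 0.0451
grasp_force: 0.0
```

```bash
python3 go.py 575.5 -236 160 190.2
```

```text
t 1.1 turn [ 3.00e-04 -2.10e-03 -1.51e+00] shift [-0.0013 -0.0023 -0.0014] pos [ 0.5774 -0.2342  0.1586]
```

Request:
arm_command --pt "0 0 -1.515 0 0 0 0.045" --pt "0 0 -1.515 0 0 0 0.045" --pt "0 0 -1.515 0 0 0 0.045" --pt "0 0 -1.515 0 0 0 0.045" --pt "0 0 -1.515 0 0 0 0.045" --pt "0 0 -1.515 0 0 0 0.045" --pt "0 0 -1.515 0 0 0 0.045" --pt "0 0 -1.515 0 0 0 0.045"

```text
time_s: 2.1
eef_pos: [0.5753, -0.2367, 0.1599]
tool_rot: [-0.083, 0.997, 0.0, -0.0]
wrist_force: [0.9, 0.7, -0.0]
opening: 0.0453
grasp_force: 0.0
```

```bash
python3 go.py 575.5 -236 160 190.2; python3 - <<'E'
from m import *
c=grab('side','side1');X=pts(c)
z=X[...,2]-.0007
for lo,hi in((.15,.165),(.165,.18)):
  m=box(X,.5,.65,-.3,-.17)&(z>lo)&(z<hi); rect('tip',X,m)
v,u=np.where(m);print(u.min(),u.max(),v.min(),v.max())
cv2.imwrite('pics/crop1.png',cv2.cvtColor(cv2.resize(c['color'][90:210,240:400],None,fx=5,fy=5,interpolation=cv2.INTER_CUBIC),cv2.COLOR_RGB2BGR))
E
```

```text
t 2.1 turn [ 0.0005 -0.0006 -0.0116] shift [-0.0003  0.0007 -0.0001] pos [ 0.5753 -0.2367  0.1599]
tip 4
tip 27 [ 570.1 -206.6] [20.2 12.9] 16.6 med [ 0.5698 -0.2044  0.1739] z [0.1668 0.1797]
307 313 120 124
```

View pics/crop1.png

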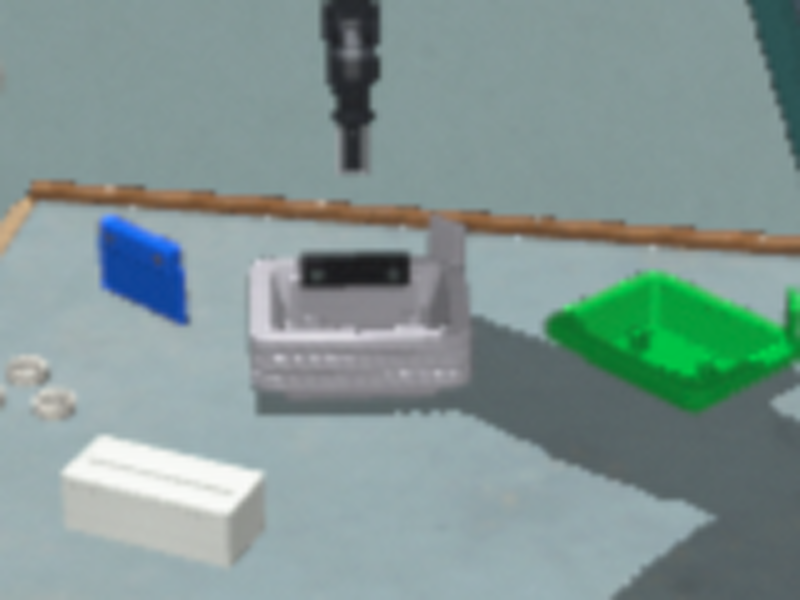

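The side crop shows the open fingers at crop (352,165), centred over the black handle at (355,268). I descend and grip gently.

Request:
arm_command --pt "0 0 0 0 0 0.04 0.045" --pt "0 0 0 0 0 0.07 0.045" --pt "0 0 0 0 0 0.085 0.045" --pt "0 0 0 0 0 0.095 0.045" --pt "0 0 0 0 0 0.095 0.035" --pt "0 0 0 0 0 0.095 0.025" --pt "0 0 0 0 0 0.095 0.018" --pt "0 0 0 0 0 0.095 0.018" --squeeze 20

```text
time_s: 3.15
eef_pos: [0.5756, -0.2369, 0.0657]
tool_rot: [-0.08, 0.997, -0.0, 0.0]
wrist_force: [0.6, -0.5, -0.1]
opening: 0.0183
grasp_force: 0.0
```

Request:
arm_command --pt "0 0 0 0 0 0 0.015" --pt "0 0 0 0 0 0 0.01" --pt "0 0 0 0 0 0 0.005" --pt "0 0 0 0 0 0 0.005" --squeeze 25

```text
time_s: 3.65
eef_pos: [0.5755, -0.237, 0.0655]
tool_rot: [-0.08, 0.997, -0.0, 0.0]
wrist_force: [-0.9, -2.0, 4.9]
opening: 0.0136
grasp_force: 25.5
```

```bash
python3 go.py 575.5 -236 65 190.2; python3 -c "
from plant import bot; s=bot.state(); print(s['wrist_force'],s['wrist_torque'],s['opening'],s['grasp_force'])"
```

```text
t 3.65 turn [-0.0005  0.0002 -0.0179] shift [-0.0001  0.001   0.0005] pos [ 0.5755 -0.237   0.0655]
[-0.85578379 -2.0202339   4.89065938] [-0.48686198  0.13098115  0.12168914] 0.013628394860738587 25.487784147262573
```

Request:
arm_command --pt "0 0 0 0 0 0 0.005" --pt "0 0 0 0 0 -0.008 0.005" --pt "0 0 0 0 0 -0.02 0.005" --pt "0 0 0 0 0 -0.04 0.005" --pt "0 0 0 0 0 -0.08 0.005" --pt "0 0 0 0 0 -0.12 0.005" --pt "0 0 0 0 0 -0.12 0.005" --pt "0 0 0 0 0 -0.12 0.005" --squeeze 60

```text
time_s: 4.65
eef_pos: [0.5752, -0.2365, 0.1849]
tool_rot: [-0.08, 0.997, 0.0, -0.0]
wrist_force: [-0.4, 1.3, -1.9]
opening: 0.0129
grasp_force: 58.9
```

```bash
python3 go.py 666 -24 185 164.3; python3 - <<'E'
from m import *
for n in ('side','top'):
    c=grab(n,n+'2');X=pts(c);C=c['color'];br=C.max(-1).astype(int)
    z=X[...,2]-(.0019 if n=='top' else .0007)
    tr=box(X,.44,.7,-.36,-.15)&(C[...,1]<C[...,0]+25)
    rect(n+' tab',X,cc(tr&(z>.078)&(z<.12)&(br>80)&(X[...,1]<-.27)))
    if n=='side':
        rect('blade',X,cc(box(X,.5,.65,-.3,-.17)&(z>.135)&(z<.185)))
        rect('handle',X,cc(box(X,.5,.65,-.3,-.17)&(z>.187)&(z<.208)))
        cv2.imwrite('pics/crop2.png',cv2.cvtColor(cv2.resize(C[70:200,250:390],None,fx=4,fy=4,interpolation=cv2.INTER_CUBIC),cv2.COLOR_RGB2BGR))
E
```

```text
t 4.65 turn [ 0.0007 -0.0005  0.4343] shift [-0.1236  0.1952  0.    ] pos [ 0.5752 -0.2365  0.1849]
side tab 31 [ 517.5 -291. ] [20.9 18.3] 7.0 med [ 0.5179 -0.2912  0.0868] z [0.0792 0.0936]
blade 246 [ 574.8 -235.7] [86.4 17.7] 9.0 med [ 0.5741 -0.2348  0.1672] z [0.1528 0.1836]
handle 144 [ 572.5 -224.4] [85.1 32. ] 10.3 med [ 0.5694 -0.228   0.1984] z [0.1888 0.2079]Traceback (most recent call last):
  File "<stdin>", line 6, in <module>
  File "m.py", line 7, in cc
    n,l,s,_=cv2.connectedComponentsWithStats(m.astype(np.uint8)); return l==1+np.argmax(s[1:,4])
                                                                              ~~~~~~~~~^^^^^^^^^
    return _wrapfunc(a, 'argmax', axis=axis, out=out, **kwds)
    return bound(*args, **kwds)
ValueError: attempt to get argmax of an empty sequence
```

View pics/crop2.png

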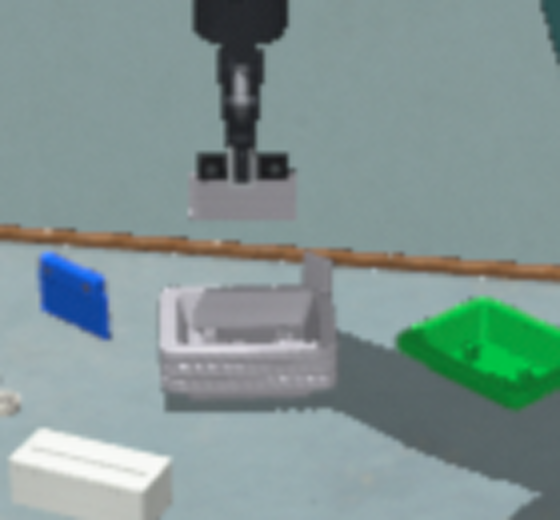

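The blade hangs plumb in the fingers, with its edge at crop (190-297,218). I carry it over the block and compare the two there.

Request:
arm_command --pt "0 0 0.434 -0.03 0.05 0 0.005" --pt "0 0 0.434 -0.06 0.1 0 0.005" --pt "0 0 0.434 -0.1 0.15 0 0.005" --pt "0 0 0.434 -0.123 0.196 0 0.005" --pt "0 0 0.434 -0.123 0.196 0.04 0.005" --pt "0 0 0.434 -0.123 0.196 0.08 0.005" --pt "0 0 0.434 -0.123 0.196 0.08 0.005" --pt "0 0 0.434 -0.123 0.196 0.08 0.005"

```text
time_s: 5.75
eef_pos: [0.666, -0.0239, 0.1064]
tool_rot: [0.137, 0.991, 0.0, 0.0]
wrist_force: [-0.4, -0.5, -1.2]
opening: 0.0127
grasp_force: 58.8
```

```bash
python3 go.py 666 -23 105 164.3; python3 - <<'E'
from m import *
c=grab('side','side3');X=pts(c);C=c['color'];z=X[...,2]-.0007
rect('blade',X,cc(box(X,.55,.8,-.15,.1)&(z>.07)&(z<.095)))
rect('blocktop',X,cc(box(X,.55,.8,-.15,.1)&(z>.038)&(z<.048)))
cv2.imwrite('pics/crop3.png',cv2.cvtColor(cv2.resize(C[125:215,235:315],None,fx=6,fy=6,interpolation=cv2.INTER_CUBIC),cv2.COLOR_RGB2BGR))
E
```

```text
t 5.75 turn [ 0.0001  0.0007 -0.    ] shift [0.0002 0.0009 0.0014] pos [ 0.666  -0.0239  0.1064]
blade 169 [664.4 -22.5] [15.8 88.9] 72.8 med [ 0.664  -0.0217  0.0829] z [0.0727 0.0943]
blocktop 228 [662.6 -21.1] [ 58.5 114.8] 75.4 med [ 0.663  -0.0221  0.0407] z [0.039  0.0434]
```

View pics/crop3.png

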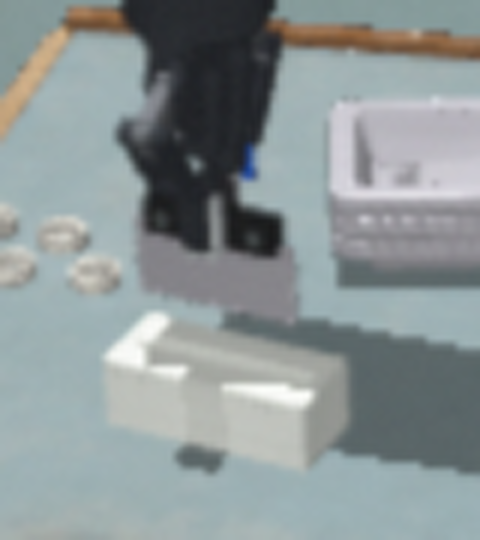

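```bash
python3 - <<'E'
from m import *
c=load('side3')
f=200/np.tan(np.radians(float(c['vertical_fov']))/2);R=Rotation.from_quat(c['rotation']).as_matrix()
def ray(u,v,h):
    d=R@np.array([(u-c['cx'])/f,-(v-c['cy'])/f,-1]);return ((c['eye']+d*(h+.0007-c['eye'][2])/d[2])*1000).round(1)
print('slot',ray(258,182,.04),ray(286.4,188.6,.04))
print('block',[ray(240+a/5,90+b/5,.04) for a,b in((103,436),(265,474),(232,512),(62,478))])
for h in(.066,.070,.074):print('blade',h,ray(258.7,173.7,h),ray(284.5,178.7,h))
X=pts(c);m=cc(box(X,.55,.8,-.15,.1)&(X[...,2]>.055)&(X[...,2]<.095));print(X[m][:,2].min())
# fit line of blade face points
p=X[m];a=np.polyfit(p[:,0],p[:,1],1);print('face y at x=.666',np.polyval(a,.666),np.degrees(np.arctan(a[0])))
c=load('top0');C=c['color'];X=pts(c);m=box(X,.5,.75,-.1,.08)&(X[...,2]>.036)
m=cv2.erode(m.astype(np.uint8),np.ones((3,3)))>0
k=m&(C.max(-1)<200);p=X[k];a=np.polyfit(p[:,0],p[:,1],1);print('slot top',k.sum(),p[:,0].min(),p[:,0].max(),np.polyval(a,.666),np.degrees(np.arctan(a[0])))
E
```

```text
slot [708.6 -29.4  40.7] [613.1  -3.5  40.7]
block [array([707.4, -59.1,  40.7]), array([597.1, -28.1,  40.7]), array([608.9,  17.8,  40.7]), array([720.6,  -6.1,  40.7])]
blade 0.066 [706.4 -36.7  66.7] [620.9 -18.1  66.7]
blade 0.07 [704.5 -30.1  70.7] [619.5 -11.6  70.7]
blade 0.074 [702.7 -23.5  74.7] [618.   -5.1  74.7]
0.06910066980595964
face y at x=.666 -0.02222492119668104 -14.876751519687154Traceback (most recent call last):
  File "<stdin>", line 14, in <module>
    raise TypeError("expected non-empty vector for x")
TypeError: expected non-empty vector for x
```

```bash
python3 - <<'E'
from m import *
n=np.array([np.sin(np.radians(15.7)),np.cos(np.radians(15.7))])
for tag,off in(('side0',.0007),('top0',.0019)):
    c=load(tag);C=c['color'];X=pts(c)
    f=200/np.tan(np.radians(float(c['vertical_fov']))/2);R=Rotation.from_quat(c['rotation']).as_matrix()
    def ray(u,v,h):
        d=R@np.array([(u-c['cx'])/f,-(v-c['cy'])/f,-1]);return (c['eye']+d*(h+off-c['eye'][2])/d[2])[:2]*1000
    S=4;G=cv2.resize(cv2.cvtColor(C,cv2.COLOR_RGB2GRAY),None,fx=S,fy=S,interpolation=cv2.INTER_CUBIC)
    m=box(X,.55,.78,-.12,.1)&(X[...,2]>.02);M=cv2.dilate(m.astype(np.uint8),np.ones((5,5)));M=cv2.resize(M,None,fx=S,fy=S,interpolation=cv2.INTER_NEAREST)>0
    print(tag,np.percentile(G[M],[5,20,40,60,80,95]))
    for th in((190,) if tag=='top0' else (225,232)):
        k=cc(M&(G>th));v,u=np.where(k);q=cv2.minAreaRect(np.array([ray((a+.5)/S-.5,(b+.5)/S-.5,.04) for a,b in zip(u,v)],np.float32))
        print(th,q,n@q[0])
    hull=cv2.fillConvexPoly(np.zeros_like(G),cv2.convexHull(np.stack([u,v],1).astype(np.int32)),1)
    hull=cv2.erode(hull,np.ones((13,13)))>0
    v,u=np.where(hull&(G<np.percentile(G[hull],8)));p=np.array([ray((a+.5)/S-.5,(b+.5)/S-.5,.04) for a,b in zip(u,v)])
    print('slot dark',len(p),p.mean(0),(p@n).mean(),(p@n).std(),np.degrees(np.arctan(np.polyfit(p[:,0],p[:,1],1)[0])))
E
```

```text
side0 [143. 166. 183. 211. 241. 245.]
225 ((662.3922729492188, -21.78847885131836), (49.532039642333984, 114.53956604003906), 74.20243072509766) 158.26805571367254
232 ((661.8634643554688, -21.804725646972656), (47.31696701049805, 112.68665313720703), 74.21429443359375) 158.10931921628566
slot dark 174 [660.1669898  -18.28367733] 161.03993659900684 1.260066306130828 -15.325866295402731
top0 [132. 145. 217. 240. 244. 248.]
190 ((666.4102783203125, -24.574779510498047), (52.468971252441406, 117.57512664794922), 74.0684814453125) 156.67298111136895
slot dark 640 [675.86858883 -24.74350644] 159.06997213356624 2.3046040755146815 -17.35264327212258
```

Request:
arm_command --pt "0 0 0 0.0015 0.0012 0.01 0.005" --pt "0 0 0 0.0015 0.0012 0.02 0.005" --pt "0 0 0 0.0015 0.0012 0.026 0.005" --pt "0 0 0 0.0015 0.0012 0.03 0.005" --pt "0 0 0 0.0015 0.0012 0.033 0.005" --pt "0 0 0 0.0015 0.0012 0.035 0.005" --pt "0 0 0 0.0015 0.0012 0.035 0.005" --squeeze 40

```text
time_s: 6.68
eef_pos: [0.6644, -0.0222, 0.0702]
tool_rot: [0.136, 0.991, -0.0, -0.0]
wrist_force: [-0.2, -0.3, -2.0]
opening: 0.013
grasp_force: 58.8
```

Request:
arm_command --pt "0 0 0 0 0 0.005 0.005" --pt "0 0 0 0 0 0.01 0.005" --pt "0 0 0 0 0 0.014 0.005" --pt "0 0 0 0 0 0.017 0.005" --pt "0 0 0 0 0 0.019 0.005" --pt "0 0 0 0 0 0.02 0.005"

```text
time_s: 7.42
eef_pos: [0.6645, -0.0223, 0.0502]
tool_rot: [0.137, 0.991, -0.0, -0.0]
wrist_force: [-1.3, -3.4, 0.0]
opening: 0.0129
grasp_force: 59.1
```

Request:
arm_command --pt "0 0 0 0 0 0.001 0.005" --pt "0 0 0 0 0 0.002 0.005" --pt "0 0 0 0 0 0.003 0.005" --pt "0 0 0 0 0 0.003 0.005"

```text
time_s: 7.92
eef_pos: [0.6645, -0.0223, 0.0472]
tool_rot: [0.137, 0.991, -0.0, 0.0]
wrist_force: [-0.2, -3.8, -0.9]
opening: 0.0125
grasp_force: 58.9
```

Request:
arm_command --pt "0 0 0 0 0 0.001 0.005" --pt "0 0 0 0 0 0.002 0.005" --pt "0 0 0 0 0 0.002 0.005"

```text
time_s: 8.3
eef_pos: [0.6645, -0.0222, 0.0452]
tool_rot: [0.137, 0.991, -0.0, 0.0]
wrist_force: [-1.4, -4.7, -0.2]
opening: 0.013
grasp_force: 59.1
```

Request:
arm_command --pt "0 0 0 0 0 0.001 0.005" --pt "0 0 0 0 0 0.001 0.005" --pt "0 0 0 0 0 0.002 0.005" --pt "0 0 0 0 0 0.002 0.005"

```text
time_s: 8.8
eef_pos: [0.6647, -0.0223, 0.045]
tool_rot: [0.136, 0.991, -0.0, 0.001]
wrist_force: [-7.6, -4.2, 21.8]
opening: 0.0128
grasp_force: 62.3
```

```bash
python3 - <<'E'
from m import *
s=bot.state();print(s['eef_pos'],s['wrist_force'],s['wrist_torque'])
c=grab('side','side4');C=c['color']
X=pts(c);m=cc(box(X,.55,.8,-.1,.02)&(X[...,2]>.045)&(X[...,2]<.15));v,u=np.where(m)
cv2.imwrite('pics/crop4.png',cv2.cvtColor(cv2.resize(C[140:210,235:315],None,fx=8,fy=8,interpolation=cv2.INTER_CUBIC),cv2.COLOR_RGB2BGR))
E
```

```text
[ 0.66470347 -0.02228674  0.04503973] [-7.6429905  -4.16171294 21.79104632] [-0.88428437  1.71701809 -0.14221965]
```

View pics/crop4.png

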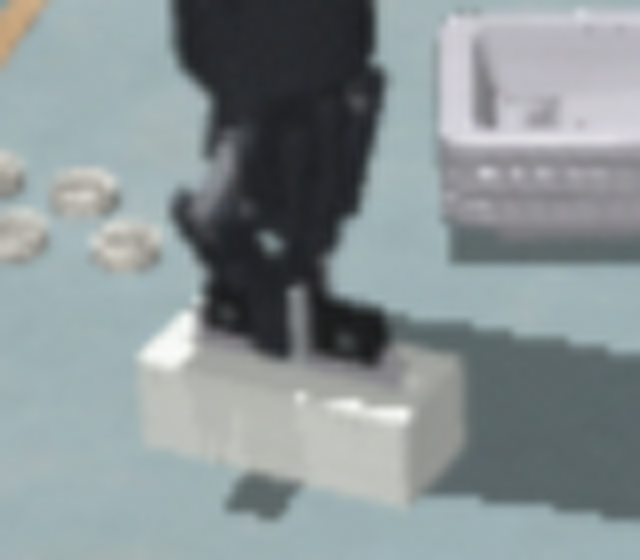

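The handle sits just above the block, at crop (200-390,300-360), and the push force has risen to 22 N at the expected depth, so the blade is home. I release and rise.

Request:
arm_command --pt "0 0 0 0 0 0 0.03" --pt "0 0 0 0 0 0 0.04" --pt "0 0 0 0 0 -0.002 0.045" --pt "0 0 0 0 0 -0.03 0.045" --pt "0 0 0 0 0 -0.08 0.045" --pt "0 0 0 0 0 -0.14 0.045" --pt "0 0 0 0 0 -0.14 0.045" --squeeze 40

```text
time_s: 9.72
eef_pos: [0.6664, -0.0223, 0.188]
tool_rot: [0.136, 0.991, 0.0, 0.004]
wrist_force: [0.8, 0.2, -1.8]
opening: 0.0446
grasp_force: 0.0
```

```bash
python3 go.py 521 -297 185 145.2;  python3 - <<'E'
from m import *
for n in('top','side'):
    c=grab(n,n+'5');X=pts(c);C=c['color'];z=X[...,2]-(.0019 if n=='top' else .0007);br=C.max(-1).astype(int)
    m=box(X,.55,.8,-.12,.08)&(z>.052)&(z<.09)&(br<90)
    if m.any(): rect(n+' handle',X,cc(m))
    tr=box(X,.44,.7,-.36,-.15)&(C[...,1]<C[...,0]+25)
    for t,m in(('rim',tr&(z>.052)&(z<.066)&(br>110)),('tab',tr&(z>.078)&(br>80)&(X[...,1]<-.27)&(z<.12))):
        if m.any(): rect(n+t,X,cc(m))
    if n=='side': cv2.imwrite('pics/crop5.png',cv2.cvtColor(cv2.resize(C[120:210,235:375],None,fx=5,fy=5,interpolation=cv2.INTER_CUBIC),cv2.COLOR_RGB2BGR))
E
```

```text
t 9.725 turn [0.0023 0.0069 0.3338] shift [ 0.0658 -0.3038  0.0022] pos [ 0.6664 -0.0223  0.188 ]
toprim 777 [ 574.8 -238.4] [150.  119.6] 9.9 med [ 0.5719 -0.2497  0.061 ] z [0.0562 0.0649]
toptab 32 [ 521.8 -296.3] [ 7.9 29. ] 56.3 med [ 0.5208 -0.296   0.0933] z [0.0883 0.0971]
side handle 138 [662.8 -18. ] [19.5 73.8] 78.1 med [ 0.6606 -0.016   0.0643] z [0.0542 0.0707]
siderim 436 [ 570.6 -237.1] [147.5 133.5] 10.6 med [ 0.5712 -0.2322  0.0591] z [0.0533 0.0628]
sidetab 33 [ 516.8 -292. ] [14.4 30.5] 39.0 med [ 0.5173 -0.2936  0.0864] z [0.0798 0.092 ]
```

View pics/crop5.png

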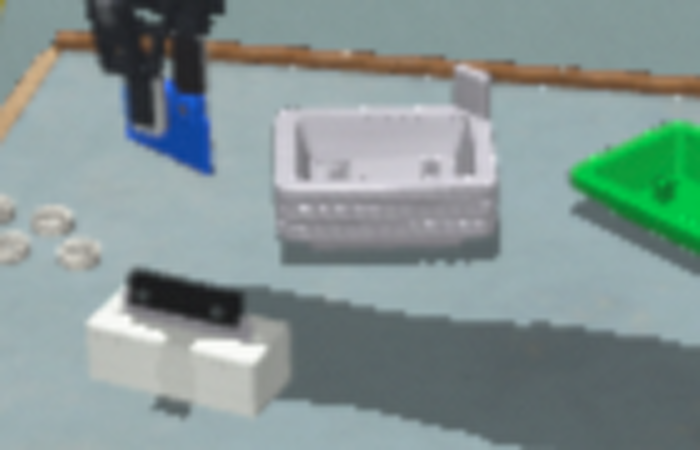

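The blade stands home: the handle top reads about 70 mm and the tray has not moved. Now the grip tab.

Request:
arm_command --pt "0 0 0.334 0.012 -0.06 0 0.04" --pt "0 0 0.334 0.025 -0.12 0 0.04" --pt "0 0 0.334 0.04 -0.18 0 0.04" --pt "0 0 0.334 0.053 -0.24 0 0.04" --pt "0 0 0.334 0.066 -0.304 0.02 0.04" --pt "0 0 0.334 0.066 -0.304 0.055 0.04" --pt "0 0 0.334 0.066 -0.304 0.055 0.04" --pt "0 0 0.334 0.066 -0.304 0.055 0.04"

```text
time_s: 10.82
eef_pos: [0.5191, -0.2963, 0.1287]
tool_rot: [0.299, 0.954, 0.0, -0.0]
wrist_force: [-0.6, 0.8, 0.3]
opening: 0.0403
grasp_force: 0.0
```

```bash
python3 go.py 520 -296.5 67 145.2; python3 -c "
from h import *
c=grab('side','side6');C=c['color']
cv2.imwrite('pics/crop6.png',cv2.cvtColor(cv2.resize(C[90:190,280:380],None,fx=5,fy=5,interpolation=cv2.INTER_CUBIC),cv2.COLOR_RGB2BGR))"
```

```text
t 10.825 turn [ 0.0002 -0.0004  0.0004] shift [-0.0009  0.0004  0.0617] pos [ 0.5191 -0.2963  0.1287]
```

View pics/crop6.png

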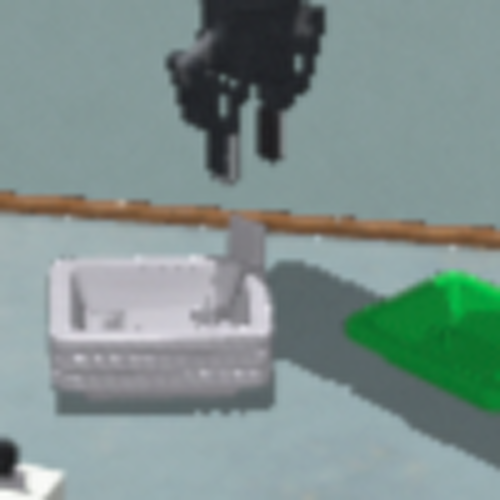

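The fingers at crop (225,175) and (270,155) straddle the tab at (247,240). I descend and close gently.

Request:
arm_command --pt "0 0 0 0 0 0.03 0.04" --pt "0 0 0 0 0 0.045 0.04" --pt "0 0 0 0 0 0.055 0.04" --pt "0 0 0 0 0 0.0605 0.035" --pt "0 0 0 0 0 0.0605 0.025" --pt "0 0 0 0 0 0.0605 0.018" --pt "0 0 0 0 0 0.0605 0.014" --pt "0 0 0 0 0 0.0605 0.012" --squeeze 20

```text
time_s: 11.88
eef_pos: [0.5188, -0.2971, 0.068]
tool_rot: [0.299, 0.954, -0.0, 0.0]
wrist_force: [-0.5, -0.2, 1.3]
opening: 0.0119
grasp_force: 0.0
```

Request:
arm_command --pt "0 0 0 0 0 0 0.01" --pt "0 0 0 0 0 0 0.008" --pt "0 0 0 0 0 0 0.006" --pt "0 0 0 0 0 0 0.004" --pt "0 0 0 0 0 0 0.002" --squeeze 20

```text
time_s: 12.5
eef_pos: [0.5187, -0.2971, 0.0679]
tool_rot: [0.299, 0.954, -0.0, -0.0]
wrist_force: [-3.0, -1.8, 3.6]
opening: 0.0076
grasp_force: 20.4
```

```bash
python3 - <<'E'
from h import *
s=bot.state();p=s['eef_pos'];R0=Rotation.from_quat(s['tool_rot'])
Y=Rotation.from_euler('z',10.0,degrees=True)
piv=np.array([p[0],p[1],.092])+Y.apply([.130,.100,-.035]);print(piv)
d=Y.apply([130,100,0]);d/=np.linalg.norm(d);ax=np.cross(d,[0,0,1]); ax=-ax  # try sign
for sgn in(1,):
  for th in(1,2,3.5,5,7,9,11,13):
    q=Rotation.from_rotvec(ax*sgn*np.radians(th));np_=piv+q.apply(p-piv)
    print(th,(R0.inv()*q*R0).as_rotvec().round(4),(R0.inv().apply(np_-p)).round(4),(np_-p).round(4))
E
```

```text
[ 0.62932184 -0.17607957  0.057     ]
1 [ 0.0173  0.0023 -0.    ] [-0.      0.0002 -0.0029] [0.0001 0.0002 0.0029]
2 [ 0.0346  0.0046 -0.    ] [-0.0001  0.0005 -0.0057] [0.0003 0.0004 0.0057]
3.5 [ 0.0605  0.0081 -0.    ] [-0.0001  0.001  -0.01  ] [0.0007 0.0007 0.01  ]
5 [ 0.0865  0.0115 -0.    ] [-0.0002  0.0016 -0.0143] [0.0011 0.0012 0.0143]
7 [ 0.1211  0.0162 -0.    ] [-0.0003  0.0025 -0.0199] [0.0017 0.0019 0.0199]
9 [ 0.1557  0.0208 -0.    ] [-0.0005  0.0037 -0.0255] [0.0025 0.0027 0.0255]
11 [ 0.1903  0.0254 -0.    ] [-0.0007  0.005  -0.0311] [0.0034 0.0038 0.0311]
13 [ 0.2249  0.03   -0.    ] [-0.0009  0.0066 -0.0366] [0.0045 0.0049 0.0366]
```

Increase the grip, then start the arc, up to 3.5° first.

Request:
arm_command --pt "0 0 0 0 0 0 0.002" --pt "0 0 0 0 0 0 0.002" --pt "0.0085 0.001 0 0 0.0001 -0.0015 0.002" --pt "0.0173 0.0023 0 0 0.0002 -0.003 0.002" --pt "0.0346 0.0046 0 0 0.0005 -0.006 0.002" --pt "0.0605 0.0081 0 0 0.001 -0.0105 0.002" --pt "0.0605 0.0081 0 0 0.001 -0.0105 0.002" --squeeze 90

```text
time_s: 13.38
eef_pos: [0.52, -0.2956, 0.0786]
tool_rot: [0.299, 0.954, -0.028, -0.013]
wrist_force: [0.4, 0.9, -2.3]
opening: 0.0065
grasp_force: 88.2
```

```bash
cat > chk.py <<'E'
from m import *
import sys
s=bot.state();print(s['eef_pos'],s['wrist_force'],s['wrist_torque'],s['opening'])
for n in('top','side'):
    c=grab(n,n+sys.argv[1]);X=pts(c);C=c['color'];z=X[...,2]-(.0019 if n=='top' else .0007)
    m=box(X,.44,.72,-.36,-.12)&(C[...,1]<C[...,0]+25)&(C.max(-1)>100)
    Y=Rotation.from_euler('z',10,degrees=True)
    L=Y.inv().apply((X[m]-[.574,-.2385,0]).reshape(-1,3))*1000;L[:,2]=z[m]*1000
    for t,k in(('far',(L[:,0]>62)&(L[:,1]>45)),('+x-y',(L[:,0]>62)&(L[:,1]<-45)),('-x+y',(L[:,0]<-62)&(L[:,1]>45))):
        if k.any(): print(n,t,k.sum(),np.percentile(L[k,2],[10,50,90]).round(1))
    rect(n+'low',X,cc(m&(z>.005)&(z<.05)))
E
python3 chk.py 7
```

```text
[ 0.51995287 -0.29562654  0.07861513] [ 0.42313052  0.92601311 -2.3342042 ] [ 0.2656783  -0.15331823 -0.0415379 ] 0.006488673266541138
top far 585 [-3.1  0.   3.3]
top +x-y 638 [-3.1 -0.2  3.6]
top -x+y 607 [-3.6 -0.4  3.3]
toplow 963 [ 577.2 -239.4] [113.  84.] 10.4 med [ 0.5807 -0.2376  0.0384] z [0.0336 0.0481]
side far 217 [-2.7 -0.  38.8]
side +x-y 180 [-3.4 -0.5  2.6]
side -x+y 299 [-2.6  0.1 43.3]
sidelow 385 [ 561.9 -186.4] [147.4  33.8] 14.5 med [ 0.5605 -0.1813  0.0346] z [0.0105 0.0481]
```

```bash
python3 - <<'E'
from h import *
s=bot.state();p=s['eef_pos'];R0=Rotation.from_quat(s['tool_rot'])
piv=np.array([.6293,-.1761,.057]);d=np.array([np.cos(np.radians(47.6)),np.sin(np.radians(47.6)),0]);ax=-np.cross(d,[0,0,1])
for th in(2,4,6,8,9.5,11):
    q=Rotation.from_rotvec(ax*np.radians(th));n=piv+q.apply(p-piv)+[0,0,.0005]
    print(th,(R0.inv()*q*R0).as_rotvec().round(4),(R0.inv().apply(n-p)).round(4))
E
```

```text
2 [ 0.0346  0.0046 -0.    ] [-0.0001  0.0005 -0.0062]
4 [ 0.0692  0.0093 -0.    ] [-0.0002  0.0012 -0.0119]
6 [ 0.1038  0.0139 -0.    ] [-0.0003  0.0021 -0.0175]
8 [ 0.1384  0.0185 -0.    ] [-0.0004  0.0031 -0.0231]
9.5 [ 0.1643  0.022  -0.    ] [-0.0005  0.0041 -0.0273]
11 [ 0.1903  0.0254 -0.    ] [-0.0007  0.0051 -0.0314]
```

Request:
arm_command --pt "0.0173 0.0023 0 0 0.0002 -0.003 0.002" --pt "0.0346 0.0046 0 -0.0001 0.0005 -0.0062 0.002" --pt "0.0692 0.0093 0 -0.0002 0.0012 -0.0119 0.002" --pt "0.1038 0.0139 0 -0.0003 0.0021 -0.0175 0.002" --pt "0.1384 0.0185 0 -0.0004 0.0031 -0.0231 0.002" --pt "0.1643 0.022 0 -0.0005 0.0041 -0.0273 0.002" --pt "0.1643 0.022 0 -0.0005 0.0041 -0.0273 0.002"

```text
time_s: 14.35
eef_pos: [0.5237, -0.2918, 0.1055]
tool_rot: [0.297, 0.948, -0.103, -0.048]
wrist_force: [1.8, 0.7, -1.5]
opening: 0.0063
grasp_force: 88.3
```

```bash
python3 chk.py 8|head -3;python3 -c "
from h import *
C=load('side8')['color']
cv2.imwrite('pics/crop8.png',cv2.cvtColor(cv2.resize(C[90:190,270:370],None,fx=5,fy=5,interpolation=cv2.INTER_CUBIC),cv2.COLOR_RGB2BGR))
s=bot.state();p=s['eef_pos'];R0=Rotation.from_quat(s['tool_rot'])
print(R0.inv().apply([0,0,1]), (R0.inv()*Rotation.from_euler('z',145.2,degrees=True)*Rotation.from_euler('x',180,degrees=True)).as_rotvec())"
```

```text
[ 0.5237418  -0.29175891  0.10553565] [ 1.75549718  0.65511172 -1.54574973] [ 0.12337015 -0.70641846 -0.12398616] 0.006293994202411025
top far 593 [-2.8 -0.   3.7]
top +x-y 470 [-2.9  0.1  4.3]
[ 0.02956173 -0.2227207  -0.97443399] [-0.2246316  -0.02986705 -0.00045032]
```

View pics/crop8.png

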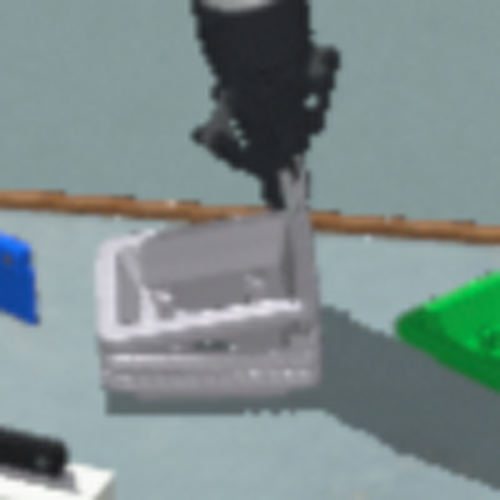

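The tray is tilted up at the tab corner (crop 300,300), its far corner still rests, and the lower trays have not moved. I lift straight up slowly, then faster.

Request:
arm_command --pt "0 0 0 0.0001 -0.0007 -0.003 0.002" --pt "0 0 0 0.0002 -0.0016 -0.007 0.002" --pt "0 0 0 0.0004 -0.0027 -0.012 0.002" --pt "0 0 0 0.0006 -0.0045 -0.0195 0.002" --pt "0 0 0 0.0012 -0.0089 -0.039 0.002" --pt "0 0 0 0.0024 -0.0178 -0.078 0.002" --pt "0 0 0 0.0036 -0.0267 -0.117 0.002" --pt "0 0 0 0.0039 -0.029 -0.127 0.002"

```text
time_s: 15.45
eef_pos: [0.5238, -0.2922, 0.2383]
tool_rot: [0.298, 0.948, -0.103, -0.046]
wrist_force: [1.0, 1.0, -1.7]
opening: 0.0058
grasp_force: 88.3
```

```bash
python3 - <<'E'
from m import *
s=bot.state();print(s['eef_pos'],s['wrist_force'],s['opening'])
X=None
for n in('top','side'):
    c=grab(n,n+'9');X=pts(c);C=c['color'];z=X[...,2]-(.0019 if n=='top' else .0007)
    rect(n+'low',X,cc(box(X,.44,.72,-.36,-.12)&(C[...,1]<C[...,0]+25)&(C.max(-1)>100)&(z>.03)&(z<.07)))
E
# goal: tray centre over pad (561,206), tray yaw 10 -> tab offset, level underside z .15+
python3 - <<'E'
import numpy as np
a=np.radians(10.2);print(np.array([[np.cos(a),-np.sin(a)],[np.sin(a),np.cos(a)]])@[-63,-48])
E
python3 go.py 507 148 230 145.2
```

```text
[ 0.52383391 -0.29220749  0.23833079] [ 1.0253977   0.9895948  -1.66938768] 0.005821632045369481
toplow 335 [ 565.7 -197.8] [151.1  49.7] 16.5 med [ 0.5673 -0.1896  0.0478] z [0.0416 0.0583]
sidelow 645 [ 570.8 -234.5] [147.3 131. ] 10.5 med [ 0.57   -0.2252  0.0443] z [0.0321 0.0556]
[-53.50425577 -58.39772782]
t 15.55 turn [-0.2247 -0.0287 -0.0006] shift [ 0.2657  0.3451 -0.0647] pos [ 0.5235 -0.292   0.2363]
```

Request:
arm_command --pt "-0.06 -0.008 0 0.011 0.014 -0.003 0.002" --pt "-0.12 -0.015 0 0.033 0.043 -0.008 0.002" --pt "-0.18 -0.023 0 0.063 0.082 -0.015 0.002" --pt "-0.2247 -0.0287 0 0.093 0.121 -0.023 0.002" --pt "-0.2247 -0.0287 0 0.123 0.16 -0.03 0.002" --pt "-0.2247 -0.0287 0 0.153 0.199 -0.037 0.002" --pt "-0.2247 -0.0287 0 0.183 0.238 -0.045 0.002" --pt "-0.2247 -0.0287 0 0.205 0.266 -0.05 0.002"

```text
time_s: 16.55
eef_pos: [0.5093, 0.0493, 0.2298]
tool_rot: [0.299, 0.954, -0.0, -0.002]
wrist_force: [0.5, -0.5, -1.5]
opening: 0.0066
grasp_force: 88.4
```

```bash
python3 go.py 507 147.6 192 145.2
```

```text
t 16.55 turn [-0.0011 -0.0032  0.0003] shift [0.0578 0.0794 0.0379] pos [0.5093 0.0493 0.2298]
```

Request:
arm_command --pt "0 0 0 0.016 0.022 0.01 0.002" --pt "0 0 0 0.032 0.044 0.022 0.002" --pt "0 0 0 0.046 0.063 0.03 0.002" --pt "0 0 0 0.054 0.074 0.036 0.002" --pt "0 0 0 0.0578 0.0794 0.038 0.002" --pt "0 0 0 0.0578 0.0794 0.038 0.002" --pt "0 0 0 0.0578 0.0794 0.038 0.002" --pt "0 0 0 0.0578 0.0794 0.038 0.002"

```text
time_s: 17.55
eef_pos: [0.5084, 0.1452, 0.1934]
tool_rot: [0.3, 0.954, 0.0, -0.0]
wrist_force: [-0.3, -0.1, -1.1]
opening: 0.006
grasp_force: 88.3
```

```bash
python3 go.py 507 147.6 192 145.2; python3 - <<'E'
from m import *
for n in('side','top'):
    c=grab(n,n+'10');X=pts(c);C=c['color'];z=X[...,2]-(.0019 if n=='top' else .0007)
    m=box(X,.42,.72,.08,.34)&(C.max(-1)>100)
    k=m&(z>.165)&(z<.2);rect(n+' rim',X,cc(k))
    k=cc(k)&(z>.174 if n=='side' else z>0);p=X[k];A=np.c_[p[:,:2]-p[:,:2].mean(0),np.ones(len(p))];print('plane',np.linalg.lstsq(A,z[k],rcond=None)[0])
    if n=='side': cv2.imwrite('pics/crop10.png',cv2.cvtColor(cv2.resize(C[100:280,210:390],None,fx=3,fy=3),cv2.COLOR_RGB2BGR))
E
```

```text
t 17.55 turn [ 0.0001 -0.0011 -0.0013] shift [0.0025 0.0012 0.0014] pos [0.5084 0.1452 0.1934]
side rim 1181 [561.9 205.8] [151.3 128.2] 8.0 med [0.5617 0.1915 0.1829] z [0.1681 0.1873]
plane [-0.00899551 -0.00774026  0.18242861]Traceback (most recent call last):
  File "<stdin>", line 5, in <module>
  File "m.py", line 7, in cc
    n,l,s,_=cv2.connectedComponentsWithStats(m.astype(np.uint8)); return l==1+np.argmax(s[1:,4])
                                                                              ~~~~~~~~~^^^^^^^^^
    return _wrapfunc(a, 'argmax', axis=axis, out=out, **kwds)
    return bound(*args, **kwds)
ValueError: attempt to get argmax of an empty sequence
```

View pics/crop10.png

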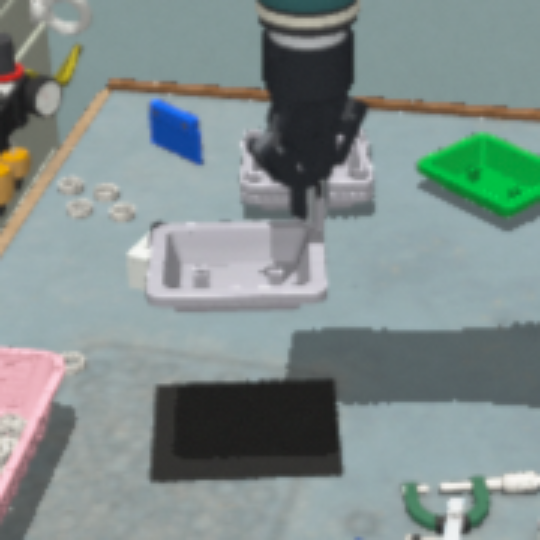

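The tray is held level over the pad and the lower trays are undisturbed. One small centring shift, then hold still.

Request:
arm_command --pt "0 0 0 0.001 0.0007 0 0.002" --pt "0 0 0 0.003 0.002 0 0.002" --pt "0 0 0 0.003 0.002 0 0.002" --pt "0 0 0 0.003 0.002 0 0.002" --pt "0 0 0 0.003 0.002 0 0.002" --pt "0 0 0 0.003 0.002 0 0.002" --pt "0 0 0 0.003 0.002 0 0.002" --pt "0 0 0 0.003 0.002 0 0.002"

```text
time_s: 18.65
eef_pos: [0.5069, 0.149, 0.1932]
tool_rot: [0.299, 0.954, 0.0, -0.001]
wrist_force: [-0.6, -0.3, -1.2]
opening: 0.0066
grasp_force: 88.3
```

```bash
python3 -c "
from plant import bot
s=bot.state();print(s['eef_pos'],abs(s['joint_velocities']).max(),s['grasp_force']);print(bot.job_done())"
```

```text
[0.5068581 0.148995  0.1932157] 0.0015472648320944207 88.33470582962036
the job is handed in; nothing more can be done
None
```

I handed the job in at about 19 s; no verdict came back: the blade is fully home in the slot block and released, and the top tray was peeled tab corner first and is held still, level to about half a degree, roughly 15 cm above the pad and centred to within a few millimetres.

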